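Roll the trailer roller up to its stop

ROBOT

A 6-joint arm with a two-finger parallel gripper is mounted at the origin on the work surface. World frame = base frame: x ahead of the robot, y to its left, z up, the work surface at z = 0. Lengths are in m, angles in degrees, forces in N, time in s.
With the tool pointing down it reaches from about 0.3 to 0.75 m from the base axis. Payload 8.5 kg.
Tool frame: the origin (TCP) lies between the finger pads; the fingertips stand 22 mm ahead of it and the grasp point (between the pads) lies 3 mm ahead of it; x points along the fingers, z is the direction in which the jaws open and shut, and the axes are right-handed (so a half turn about x gives the same grasp; the last joint's range is limited). The gripper opens to 85 mm and grips with 20 to 120 N. Pads are 22 mm wide; open, the fingers measure 114 mm over their backs; the gripper's body (76 mm by 85 mm) begins 54 mm behind the grasp point. The pads swing forward as they close: fully open they stand 13 mm farther back than shut.
Start: joints at [53.211, 21.807, 74.336, -0, 83.858, -12.336], TCP at [0.228, 0.501, 0.253] pointing down, gripper open.
Joint ranges: [-178.18, 178.18], [-50.72, 133.34], [12.68, 142.11], [-81.47, 261.47], [9.98, 163.14], [-165.26, 165.26]. Speed limits (degrees/s): [136.94, 136.94, 180, 180, 180, 180].

INTERFACE

Orientations are given as [roll, pitch, yaw] about the fixed x, y, z axes, in that order (R = Rz(yaw) Ry(pitch) Rx(roll)).
In Python, from plant import r gives the robot as it stands.
- The arm moves only by the tool step_arm, never from a script. Its argument "rows" is a list of rows, each an object with "delta_rot": the turn, a rotation vector about the world's x, y, z in degrees, a list of three; "xyz": the shift along the world's x, y, z in mm, a list of three; "jaw": the opening, from 0 (shut) to 1 (fully open). A call has 1 to 12 rows; each row is the pose to reach, as a shift and turn from the pose commanded when the call began; what a row does not reach only later rows make up. A row lasts 1/10 s, in which the tool goes at most 50 mm and 8.59 degrees, less where a joint would pass 70% of its speed; a pose out of reach is approached as far as the arm can. A call with a gripper value outside its range is refused whole. The fingers move at their own pace and stop on an object; "squeeze" is the grip in N (left out, the last holds). Time passes only in rows, so rows that repeat a pose let the fingers close. It gives the time, the measured TCP pose, the force and the opening at its end, in the units of the state.
- r.get_obs(): the state, without advancing time (a new reading comes with each control period).
- r.capture(name): name is "scene" or "side" or "wrist"; returns the picture (420x560x3 uint8, blue, green, red); there is no depth.
- r.camera_info(name): a dict with "camera_matrix" (3x3 intrinsics, pixels), "dist_coeffs" ([k1, k2, p1, p2, k3] as OpenCV has them; the pictures are not rectified), "position" and "attitude" of the camera in the world. Camera axes: x right, y up, looking along -z (the intrinsics and any distortion apply to the point x, -y, -z); pixel columns grow to the right and rows downward; lengths in m; the calibration is good to about 2 mm. A picture is of the moment at which its call begins: read the wrist's pose just before it. camera_info takes no time and is no camera call; for the wrist camera it gives the pose at the moment of the call.
- r.hand_in(): hands the job in, once; it reports no verdict.
The state is a dict: "time_s": time; "qpos": joint angles; "joint_velocities": joint speeds; "joint_torque": joint torques, N m; "position": TCP position; "tcp_rot": TCP orientation; "force": force on the tool from outside, world axes, zero at the start; "moment": the same for the moment, N m; "opening": finger opening in m.
Only numpy, scipy, OpenCV 4.12 (cv2) and the standard library are available. Lean on these libraries where they do the work, as an engineer would, in place of code of your own. Each camera call takes 0.05 s, during which the arm holds its last target.

TASK

Push the blue trailer roller slowly up the small aluminium ramp from behind with the fingertips or the outside of the fingers, until it drops into the saddle at the top against the red stop, ready for its axle pin. Do not grip, lift or carry it, and keep the fingers behind it all the way so that it never runs back down on its own; leave the tackle case, reel, sinkers and lure where they are. Then draw the hand clear, leaving the roller at rest in the saddle.

Things in the scene. Friction and masses are not known exactly. Their poses are not given: they have to be found in the camera images.
- roller: Blue slick nylon cylinder, 60 mm in diameter, 100 mm long, steel end washers, about 0.32 kg (varies). Origin mid-length on its axis, which is its own y (x and z turn as it rolls). Starts lying across the ramp's low end against the yellow lip, origin at ramp x = -113 mm, 46 mm above the ledge. A few newtons push it.
- ramp: Fixed aluminium ramp, 262 mm long, 122 mm wide (bolted feet reach 90 mm from the middle line). Origin on the ledge under its middle; x points level, the uphill way to push, y across, z up. Surface rises at 7 degrees from 14 mm high at x = -130 mm to 38.6 mm at x = +70 mm. Dark curbs along both sides, 110 mm apart inside, 6 mm thick, 10 mm above the surface.
- saddle (a point): Where the roller's origin is when seated: on the middle line, ramp x = +86 mm, 64.6 mm high. The saddle is level, 34.6 mm high, 47 mm long from crest to stop; the seated roller has about 1 to 2 mm of play. Beside it, from x = +64 to +125 mm, the curbs become cheeks 78 mm high, 110 mm apart inside.
- ramp_slope (a point): Point on the surface at the inner face of the yellow foot lip (8 mm high, from ramp x = -136 to -130 mm), on the middle line. Its x axis points up along the 7 degree slope, its z square off the surface; the roller's origin is 30 mm along this z while it lies on the slope.
- tackle_case: Yellow plastic tackle case with two black latches, 155 x 252 mm, 66 mm high over its handle. Origin under its middle. Leave alone.
- reel: Grey aluminium fishing reel lying on its side, about 80 x 62 mm, 60 mm high. Origin under its middle. Leave alone.
- sinker_set: Grey plastic tray with six steel sinkers, 100 x 70 mm, 30 mm high. Origin under its middle. Leave alone.
- lure: Green hard plastic fish-shaped lure, about 105 mm long, 18 mm high. Origin under its middle. Leave alone.
- crest (a point): Top edge of the slope, on the middle line (ramp x = +70 mm, 38.6 mm high). Once the roller's axis is past it, the roller drops 4 mm into the saddle by itself and stays there.
- stop_top (a point): Top edge of the red stop's near face (ramp x = +117 mm, 78 mm high); the stop is an upright plate 8 mm thick across the ramp's top end.
There are look-alikes about, which are no part of the job. There is more than one size of the roller; the job needs the middle-sized.

How it is judged:
By the outcome, as a careful person would: the job done as asked, in the order asked, and still so for the second after the job is handed in, with the robot touching nothing.
It also fails if it takes over 38 s, if anything falls off the work surface, if the arm or the gripper's body presses on something with over 40 N, if the wrist force passes 120 N, or if a joint passes its speed limit or range.

## Working session

There is one attempt and no reset: what is moved stays moved. The work goes in short steps, Python scripts to look and compute and a tool call to move; the robot and the scene stay as the last step left them, time stands still between calls to the robot, and variables do not carry over. Pictures are saved under pics/ and viewed, and the job is handed in when it is done.

Besides the shell and the picture viewer there is one more tool, called after "Call:" by a JSON object that holds its "op" and its "data". step_arm: Moves the arm, as the interface text tells. Its arguments: {"type":"object","properties":{"rows":{"type":"array"},"squeeze":{"type":"number"}},"required":["rows"]}

```bash
mkdir -p pics; python3 - <<'E'
from plant import r
import cv2
print(r.get_obs())
for n in ("scene","side","wrist"):
    i=r.camera_info(n); print(n,i)
    cv2.imwrite(f"pics/{n}0.png",r.capture(n))
E
```

```text
{'time_s': 0.0, 'qpos': array([ 5.32132508e+01,  2.18407019e+01,  7.43851640e+01,  2.05014887e-03,
        8.38576923e+01, -1.23335443e+01]), 'joint_velocities': array([ 0.03271329, -0.02451749,  0.05105161, -0.1031673 , -0.12599746,
        0.07644479]), 'joint_torque': array([-6.30348695e-04, -4.48467457e+01, -2.31271541e+01, -2.73299238e-04,
        4.80938761e-03,  6.71255452e-05]), 'position': array([0.22748723, 0.50046232, 0.25271204]), 'tcp_rot': array([ 166.26923854,   89.91641693, -128.18418725]), 'force': array([0.18669527, 0.22813403, 0.21816004]), 'moment': array([-0.01673215,  0.04034083,  0.04358242]), 'opening': 0.08572623824443194}
scene {'camera_matrix': array([[392.25456256,   0.        , 275.68817099],
       [  0.        , 392.25456256, 204.20529187],
       [  0.        ,   0.        ,   1.        ]]), 'dist_coeffs': array([0.02474195, 0.        , 0.        , 0.        , 0.        ]), 'position': array([ 1.21364516, -0.14873264,  0.86588107]), 'attitude': array([42.19226996,  0.89971245, 76.22268114])}
side {'camera_matrix': array([[501.27587738,   0.        , 273.55366751],
       [  0.        , 501.27587738, 213.00989276],
       [  0.        ,   0.        ,   1.        ]]), 'dist_coeffs': array([-0.15123999,  0.        ,  0.        ,  0.        ,  0.        ]), 'position': array([0.476142  , 1.02537155, 0.72689993]), 'attitude': array([  57.80785193,    1.18978339, -176.81690938])}
wrist {'camera_matrix': array([[352.64037603,   0.        , 276.31137754],
       [  0.        , 352.64037603, 206.27700058],
       [  0.        ,   0.        ,   1.        ]]), 'dist_coeffs': array([-0.08091051,  0.        ,  0.        ,  0.        ,  0.        ]), 'position': array([0.16118479, 0.53122768, 0.37423213]), 'attitude': array([-1.64605601e+01,  5.21974783e-02,  6.55301907e+01])}
```

View pics/scene0.png

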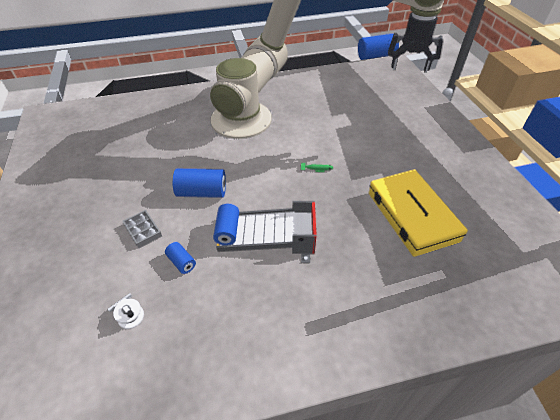

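View pics/side0.png

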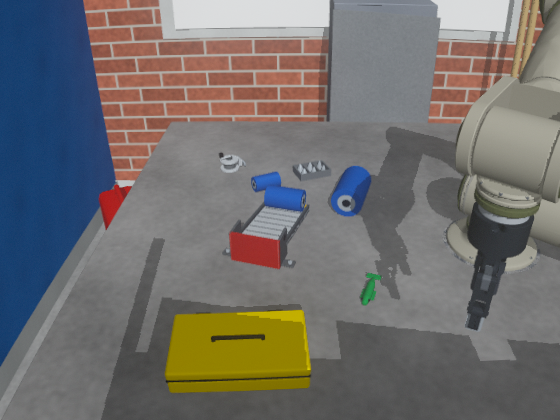

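View pics/wrist0.png

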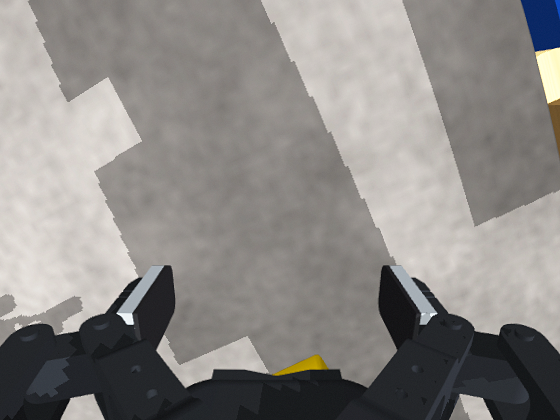

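The scene view shows the ramp at about (215-317, 200-255), with the roller at (227,225) at its low end and the red stop at (313,228). The large roller is at (198,182) and the small one at (180,257). I'll enlarge both views to measure.

```bash
python3 - <<'E'
import cv2
a=cv2.imread("pics/scene0.png")[190:275,200:330]; cv2.imwrite("pics/s_c.png",cv2.resize(a,None,fx=6,fy=6,interpolation=cv2.INTER_CUBIC))
a=cv2.imread("pics/side0.png")[175:275,215:325]; cv2.imwrite("pics/d_c.png",cv2.resize(a,None,fx=6,fy=6,interpolation=cv2.INTER_CUBIC))
E
```

```text
(no output)
```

View pics/s_c.png

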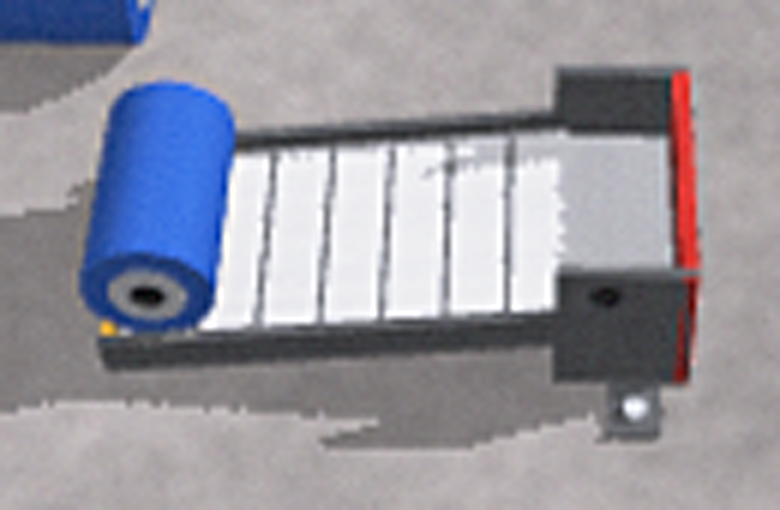

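View pics/d_c.png

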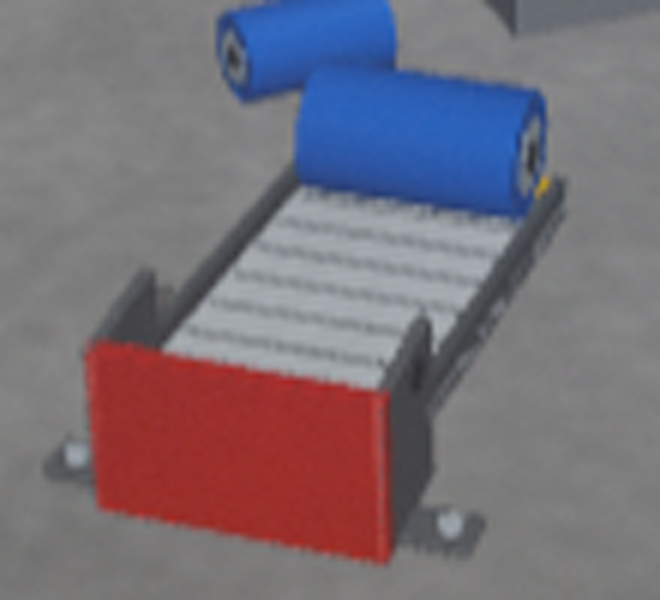

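```bash
cat > h.py <<'E'
import numpy as np, cv2, json
from scipy.spatial.transform import Rotation as R
from scipy.optimize import least_squares
def proj(info,P):
    P=np.atleast_2d(P); Rm=R.from_euler('xyz',info['attitude'],degrees=True).as_matrix()
    c=(P-info['position'])@Rm; c=c*[1,-1,-1]
    return cv2.projectPoints(c.reshape(-1,1,3),np.zeros(3),np.zeros(3),info['camera_matrix'],info['dist_coeffs'])[0].reshape(-1,2)
def ramp2w(p,P):
    P=np.atleast_2d(P)/1000.; a=p[2]; c,s=np.cos(a),np.sin(a)
    return np.c_[p[0]+c*P[:,0]-s*P[:,1],p[1]+s*P[:,0]+c*P[:,1],P[:,2]+(p[3] if len(p)>3 else 0)]
E
cat > fit.py <<'E'
from h import *
from plant import r
sc,sd=r.camera_info("scene"),r.camera_info("side")
S=[((557,275),(64,-61,78)),((556,68),(64,61,78)),((674,70),(117,61,78)),((680,272),(117,-61,78)),((147,287),(-113,-50,46))]
D=[((88,345),(125,-61,78)),((387,390),(125,61,78)),((100,508),(125,-61,0)),((388,562),(125,61,0)),((535,152),(-113,50,46)),((150,270),(64,-58,78)),((424,312),(64,58,78))]
f=lambda L,o:(np.array([(np.array(a)+.5)/6-.5+o for a,_ in L]),np.array([b for _,b in L],float))
s,Sp=f(S,np.array([200,190])); d,Dp=f(D,np.array([215,175]))
def res(p): return np.r_[proj(sc,ramp2w(p,Sp))-s,proj(sd,ramp2w(p,Dp))-d].ravel()
for p0 in ([.6,.1,1.5],[.6,.1,1.5,0]):
    o=least_squares(res,p0,loss='soft_l1'); print(o.x[:2],np.degrees(o.x[2]),o.x[3:]); print(res(o.x).reshape(-1,2).round(1).tolist())
    print('roller',ramp2w(o.x,[-113,0,46]),'saddle',ramp2w(o.x,[86,0,64.6]))
E
python3 fit.py
```

```text
[ 0.5533655  -0.02154179] 74.28365308398543 []
[[-0.7, -0.4], [-0.2, -1.2], [-0.5, -1.3], [-0.2, 0.5], [-0.1, 0.6], [-0.8, 0.2], [-0.3, 1.9], [-0.5, 0.0], [0.1, 0.6], [-0.3, 0.8], [0.1, -0.8], [0.6, 0.1]]
roller [[ 0.52275661 -0.13031722  0.046     ]] saddle [[0.57666075 0.06124306 0.0646    ]]
[ 0.55344093 -0.0213214 ] 74.31138059028623 [0.00061815]
[[-0.6, -0.5], [-0.2, -1.4], [-0.4, -1.5], [-0.1, 0.3], [0.0, 0.5], [-0.8, 0.1], [-0.3, 1.7], [-0.5, -0.1], [0.1, 0.5], [-0.4, 0.6], [0.1, -1.0], [0.6, -0.1]]
roller [[ 0.52288469 -0.13011164  0.04661815]] saddle [[0.57669613 0.06147471 0.06521815]]
```

```bash
python3 - <<'E'
from h import *
from plant import r
sc,sd=r.camera_info("scene"),r.camera_info("side")
def tri(a,b):
    f=lambda p:np.r_[proj(sc,p)[0]-a,proj(sd,p)[0]-b]
    o=least_squares(f,[.55,-.1,.03]); return o.x.round(3),o.fun.round(1)
# small roller ends/centre, large roller centre
print('small',tri((180,258),(265,181)))
print('large',tri((198,182),(351,191)))
print('reel',tri((127,313),(231,162)),'sink',tri((142,227),(312,170)),)
R0=R.from_euler('xyz',r.get_obs()['tcp_rot'],degrees=True).as_matrix(); print(R0.round(3))
z=R0[:,2]; print('yaw of tool z',np.degrees(np.arctan2(z[1],z[0])), 'ramp y yaw',74.3+90)
print('tilt x', R0[:,0])
p=[.5534,-.0215,np.radians(74.29)]
for x in (-200,-190,-170,-154,43): print(x,ramp2w(p,[x,0,0]).round(4))
E
```

```text
small (array([ 0.588, -0.264,  0.024]), array([-0.1, -0.2, -0.2,  0.2]))
large (array([ 0.341, -0.187,  0.04 ]), array([ 0.5,  0.9,  0.7, -0.8]))
reel (array([ 0.708, -0.398,  0.017]), array([-0.3, -0.5, -0.6,  0.5])) sink (array([ 0.449, -0.36 ,  0.012]), array([ 0.1,  0.1,  0.1, -0.1]))
[[-0.001 -0.91   0.414]
 [-0.001  0.414  0.91 ]
 [-1.     0.    -0.001]]
yaw of tool z 65.544326644528 ramp y yaw 164.3
tilt x [-6.35948951e-04 -8.04428347e-04 -9.99999474e-01]
-200 [[ 0.4992 -0.214   0.    ]]
-190 [[ 0.502  -0.2044  0.    ]]
-170 [[ 0.5074 -0.1851  0.    ]]
-154 [[ 0.5117 -0.1697  0.    ]]
43 [[0.565  0.0199 0.    ]]
```

Call:
{"op": "step_arm", "data": {"rows": [{"xyz":[14,-36,0],"delta_rot":[0,0,-4],"jaw":0.5},{"xyz":[28,-72,0],"delta_rot":[0,0,-8],"jaw":0.5},{"xyz":[42,-110,0],"delta_rot":[0,0,-13],"jaw":0.5},{"xyz":[57,-148,0],"delta_rot":[0,0,-18],"jaw":0.5},{"xyz":[72,-187,0],"delta_rot":[0,0,-23],"jaw":0.5},{"xyz":[87,-226,0],"delta_rot":[0,0,-28],"jaw":0.5},{"xyz":[102,-265,0],"delta_rot":[0,0,-33],"jaw":0.5},{"xyz":[117,-304,0],"delta_rot":[0,0,-38],"jaw":0.5},{"xyz":[132,-343,0],"delta_rot":[0,0,-43],"jaw":0.5},{"xyz":[147,-382,0],"delta_rot":[0,0,-48],"jaw":0.5},{"xyz":[162,-421,0],"delta_rot":[0,0,-53],"jaw":0.5},{"xyz":[177,-460,0],"delta_rot":[0,0,-58],"jaw":0.5}]}}

```text
time_s: 1.35
position: [0.4049, 0.0389, 0.2534]
tcp_rot: [14.1, 90.0, 21.4]
force: [0.8, 0.5, -0.4]
opening: 0.0422
```

Call:
{"op": "step_arm", "data": {"rows": [{"xyz":[15,-39,0],"delta_rot":[0,0,-4],"jaw":0.5},{"xyz":[30,-78,0],"delta_rot":[0,0,-8],"jaw":0.5},{"xyz":[45,-117,0],"delta_rot":[0,0,-12],"jaw":0.5},{"xyz":[60,-156,0],"delta_rot":[0,0,-16],"jaw":0.5},{"xyz":[75,-195,0],"delta_rot":[0,0,-20],"jaw":0.5},{"xyz":[88,-228,0],"delta_rot":[0,0,-22],"jaw":0.5},{"xyz":[96,-250,0],"delta_rot":[0,0,-23.2],"jaw":0.5},{"xyz":[96,-250,0],"delta_rot":[0,0,-23.2],"jaw":0.5},{"xyz":[96,-250,0],"delta_rot":[0,0,-23.2],"jaw":0.5}]}}

```text
time_s: 2.25
position: [0.5004, -0.2092, 0.2528]
tcp_rot: [152.7, 89.9, 137.0]
force: [-0.5, 0.7, 0.7]
opening: 0.0428
```

```bash
python3 - <<'E'
from h import *
from plant import r
o=r.get_obs(); print(o['time_s'],o['position'],o['opening'],o['force'],o['qpos'])
R0=R.from_euler('xyz',o['tcp_rot'],degrees=True).as_matrix(); print(R0.round(3), np.degrees(np.arctan2(R0[1,2],R0[0,2])))
np.save('wi.npy',np.array([r.camera_info('wrist')],dtype=object),allow_pickle=True)
cv2.imwrite("pics/wrist1.png",r.capture("wrist"))
E
```

```text
2.25 [ 0.50041706 -0.20916392  0.25284587] 0.04277651870647595 [-0.4795729   0.69718099  0.7089251 ] [-3.52002157e+01  2.10881641e+01  7.55537548e+01  1.01218905e-02
  8.34313881e+01 -1.95390426e+01]
[[-0.001  0.27   0.963]
 [ 0.001  0.963 -0.27 ]
 [-1.     0.001 -0.001]] -15.662317893082323
```

View pics/wrist1.png

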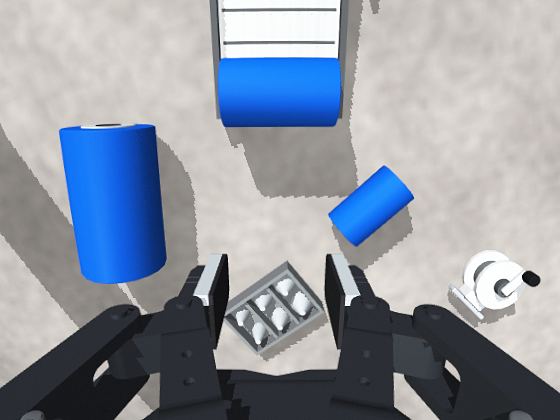

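The wrist view shows the middle roller at columns 218-341, rows 58-126. The small roller is at (371,206), and the sinker tray is at (275,308) under the hand. I'll check the model overlay.

```bash
python3 - <<'E'
from h import *
wi=np.load('wi.npy',allow_pickle=True)[0]
p=[.5534,-.0215,np.radians(74.29)]
im=cv2.imread('pics/wrist1.png'); 
g=lambda x:14+(x+130)*.123
L=[[(x,y,g(x)+10) for x in np.linspace(-130,64,20)] for y in (-55,-61,55,61)]
L+=[[(-113-30,-50,46),(-113-30,50,46)],[(-113,-50,76),(-113,50,76)]]
for l in L: cv2.polylines(im,[proj(wi,ramp2w(p,l)).round().astype(int)],False,(0,0,255),1)
for x in range(-240,-130,10): print(x,proj(wi,ramp2w(p,[x,0,40]))[0].round())
# small roller outline at z~.022 corners from wrist pixels
Rm=R.from_euler('xyz',wi['attitude'],degrees=True).as_matrix()
def back(uv,z):
    n=cv2.undistortPoints(np.array([[uv]],float),wi['camera_matrix'],wi['dist_coeffs'])[0,0]
    d=Rm@np.array([n[0],-n[1],-1]); t=(z-wi['position'][2])/d[2]; return wi['position']+t*d
def toR(P):
    a=p[2];d=P[:2]-p[:2]; return (np.array([np.cos(a)*d[0]+np.sin(a)*d[1],-np.sin(a)*d[0]+np.cos(a)*d[1]])*1000).round(1)
for uv in [(330,213),(355,245),(413,193),(387,167)]: print('small',toR(back(uv,.022)))
for uv in [(218,75),(341,75),(225,310),(288,262),(325,305)]: print(uv,toR(back(uv,.06 if uv[1]==75 else .03)))
print(toR(back((60,130),.08)),toR(back((165,270),.04)), toR(back((157,130),.08)))
cv2.imwrite('pics/w1o.png',im)
E
```

```text
-240 [278. 224.]
-230 [278. 215.]
-220 [278. 205.]
-210 [278. 195.]
-200 [278. 186.]
-190 [278. 175.]
-180 [278. 165.]
-170 [278. 155.]
-160 [278. 144.]
-150 [278. 133.]
-140 [278. 123.]
small [-233.7  -54.9]
small [-270.   -83.7]
small [-211.8 -141. ]
small [-184.6 -111.1]
(218, 75) [-99.1  50.9]
(341, 75) [-99.  -53.4]
(225, 310) [-345.9   59.2]
(288, 262) [-286.2  -11.1]
(325, 305) [-339.2  -53.1]
[-141.9  184.9] [-291.4  119.1] [-143.4  100.3]
```

View pics/w1o.png

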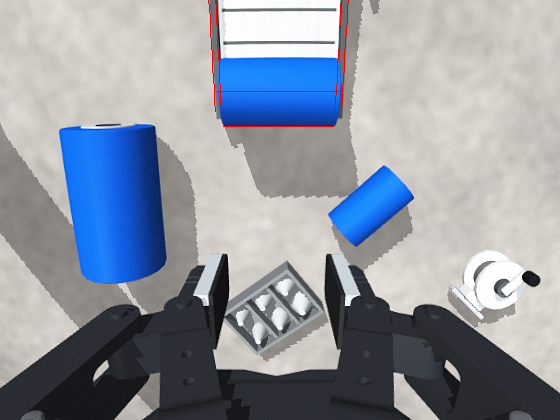

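Call:
{"op": "step_arm", "data": {"rows": [{"xyz":[0,0,-35],"delta_rot":[0,0,0],"jaw":0.5},{"xyz":[0,0,-75],"delta_rot":[0,0,0],"jaw":0.5},{"xyz":[0,0,-115],"delta_rot":[0,0,0],"jaw":0.5},{"xyz":[0,0,-150],"delta_rot":[0,0,0],"jaw":0.5},{"xyz":[0,0,-180],"delta_rot":[0,0,0],"jaw":0.5},{"xyz":[0,0,-198],"delta_rot":[0,0,0],"jaw":0.5},{"xyz":[0,0,-205],"delta_rot":[0,0,0],"jaw":0.5},{"xyz":[2,8,-205],"delta_rot":[0,0,0],"jaw":0.5},{"xyz":[4.5,17,-205],"delta_rot":[0,0,0],"jaw":0.5},{"xyz":[7,25,-205],"delta_rot":[0,0,0],"jaw":0.5},{"xyz":[8.5,30,-205],"delta_rot":[0,0,0],"jaw":0.5},{"xyz":[8.5,30,-205],"delta_rot":[0,0,0],"jaw":0.5}]}}

```text
time_s: 3.5
position: [0.5095, -0.1785, 0.0489]
tcp_rot: [-14.2, 89.9, -29.7]
force: [-0.4, -0.5, 0.5]
opening: 0.0428
```

```bash
python3 - <<'E'
from h import *
from plant import r
o=r.get_obs(); print(o['time_s'],o['position'],o['opening'],o['force'])
w=r.capture("wrist"); s=r.capture("scene")[180:290,190:330]
cv2.imwrite("pics/wrist2.png",w);cv2.imwrite("pics/scene2.png",cv2.resize(s,None,fx=5,fy=5,interpolation=cv2.INTER_CUBIC))
E
```

```text
3.5 [ 0.50954981 -0.17850795  0.0488794 ] 0.042778618222192456 [-0.40696214 -0.4734011   0.47049811]
```

View pics/wrist2.png

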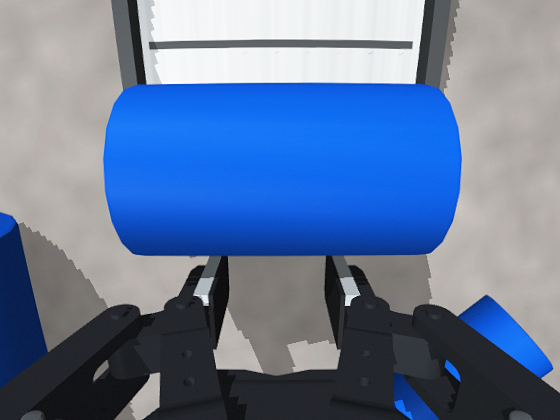

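View pics/scene2.png

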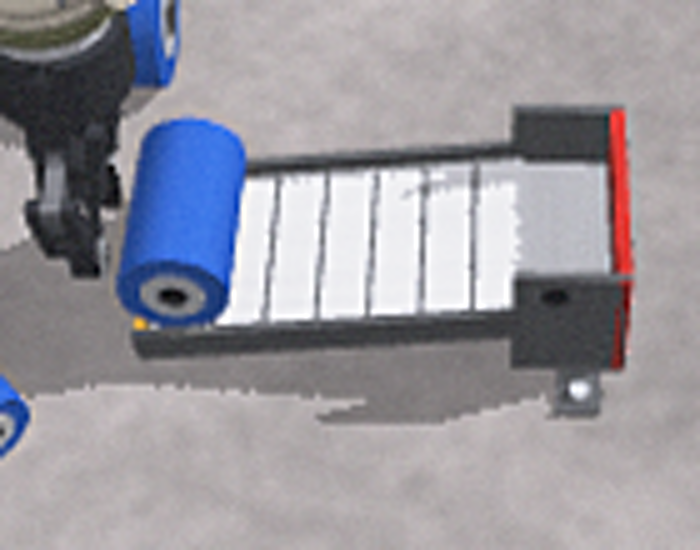

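Fingers are centred behind the roller and it is undisturbed. I'll start the slow push.

Call:
{"op": "step_arm", "data": {"rows": [{"xyz":[0.5,1.9,0],"delta_rot":[0,0,0],"jaw":0.5},{"xyz":[1.1,3.9,0],"delta_rot":[0,0,0],"jaw":0.5},{"xyz":[1.6,5.8,0],"delta_rot":[0,0,0],"jaw":0.5},{"xyz":[2.2,7.7,0],"delta_rot":[0,0,0],"jaw":0.5},{"xyz":[2.7,9.6,0.2],"delta_rot":[0,0,0],"jaw":0.5},{"xyz":[3.3,11.6,0.4],"delta_rot":[0,0,0],"jaw":0.5},{"xyz":[3.8,13.5,0.6],"delta_rot":[0,0,0],"jaw":0.5},{"xyz":[4.3,15.4,0.9],"delta_rot":[0,0,0],"jaw":0.5},{"xyz":[4.9,17.3,1.1],"delta_rot":[0,0,0],"jaw":0.5},{"xyz":[5.4,19.3,1.4],"delta_rot":[0,0,0],"jaw":0.5},{"xyz":[6.0,21.2,1.6],"delta_rot":[0,0,0],"jaw":0.5},{"xyz":[6.5,23.1,1.9],"delta_rot":[0,0,0],"jaw":0.5}]}}

```text
time_s: 4.8
position: [0.5157, -0.1561, 0.0502]
tcp_rot: [-159.9, 90.0, -175.6]
force: [-0.2, -2.4, 1.5]
opening: 0.0425
```

```bash
python3 - <<'E'
from h import *
from plant import r
o=r.get_obs(); print(o['time_s'],o['position'],o['opening'],o['force'])
w=r.capture("wrist"); s=r.capture("scene")[180:290,190:330]
cv2.imwrite("pics/wrist3.png",w);cv2.imwrite("pics/scene3.png",cv2.resize(s,None,fx=5,fy=5,interpolation=cv2.INTER_CUBIC))
E
```

```text
4.8 [ 0.51570395 -0.15607093  0.05024166] 0.042538166663050235 [-0.24180344 -2.39960881  1.46478988]
```

View pics/wrist3.png

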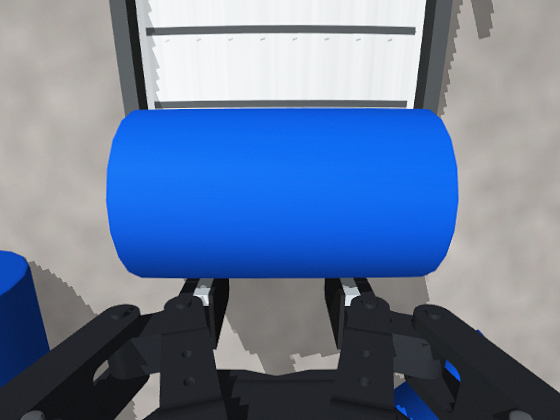

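View pics/scene3.png

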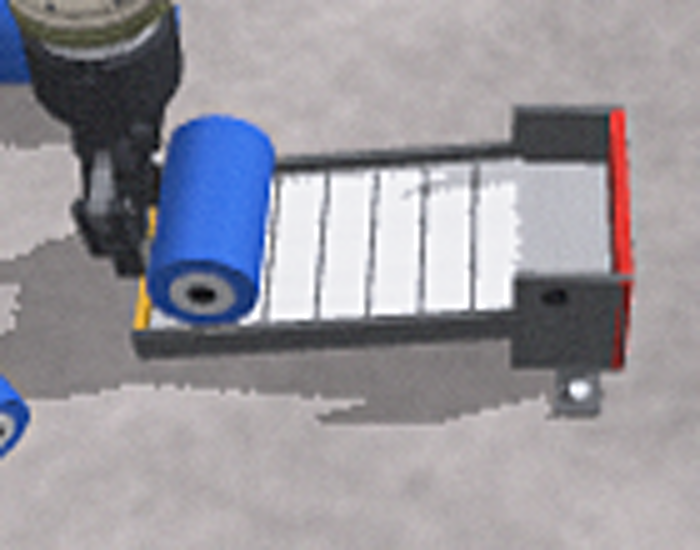

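The roller is rolling square with about 2.4 N on the fingers, and it has cleared the yellow lip. Continuing up.

Call:
{"op": "step_arm", "data": {"rows": [{"xyz":[0.95,3.4,0.4],"delta_rot":[0,0,0],"jaw":0.5},{"xyz":[1.9,6.7,0.9],"delta_rot":[0,0,0],"jaw":0.5},{"xyz":[2.85,10.1,1.3],"delta_rot":[0,0,0],"jaw":0.5},{"xyz":[3.8,13.5,1.7],"delta_rot":[0,0,0],"jaw":0.5},{"xyz":[4.75,16.9,2.1],"delta_rot":[0,0,0],"jaw":0.5},{"xyz":[5.7,20.2,2.6],"delta_rot":[0,0,0],"jaw":0.5},{"xyz":[6.65,23.6,3.0],"delta_rot":[0,0,0],"jaw":0.5},{"xyz":[7.6,27.0,3.4],"delta_rot":[0,0,0],"jaw":0.5},{"xyz":[8.55,30.3,3.9],"delta_rot":[0,0,0],"jaw":0.5},{"xyz":[9.5,33.7,4.3],"delta_rot":[0,0,0],"jaw":0.5},{"xyz":[10.4,37.1,4.7],"delta_rot":[0,0,0],"jaw":0.5},{"xyz":[11.4,40.4,5.2],"delta_rot":[0,0,0],"jaw":0.5}]}}

```text
time_s: 6.1
position: [0.5271, -0.1156, 0.0554]
tcp_rot: [174.0, 90.0, 158.3]
force: [-0.9, -0.8, 0.6]
opening: 0.0422
```

Call:
{"op": "step_arm", "data": {"rows": [{"xyz":[0.95,3.4,0.4],"delta_rot":[0,0,0],"jaw":0.5},{"xyz":[1.9,6.7,0.9],"delta_rot":[0,0,0],"jaw":0.5},{"xyz":[2.85,10.1,1.3],"delta_rot":[0,0,0],"jaw":0.5},{"xyz":[3.8,13.5,1.7],"delta_rot":[0,0,0],"jaw":0.5},{"xyz":[4.75,16.9,2.1],"delta_rot":[0,0,0],"jaw":0.5},{"xyz":[5.7,20.2,2.6],"delta_rot":[0,0,0],"jaw":0.5},{"xyz":[6.65,23.6,3.0],"delta_rot":[0,0,0],"jaw":0.5},{"xyz":[7.6,27.0,3.4],"delta_rot":[0,0,0],"jaw":0.5},{"xyz":[8.55,30.3,3.9],"delta_rot":[0,0,0],"jaw":0.5},{"xyz":[9.5,33.7,4.3],"delta_rot":[0,0,0],"jaw":0.5},{"xyz":[10.4,37.1,4.7],"delta_rot":[0,0,0],"jaw":0.5},{"xyz":[11.4,40.4,5.2],"delta_rot":[0,0,0],"jaw":0.5}]}}

```text
time_s: 7.3
position: [0.5385, -0.0751, 0.0607]
tcp_rot: [152.9, 90.0, 137.3]
force: [-0.2, -2.4, 1.1]
opening: 0.0431
```

```bash
python3 - <<'E'
from h import *
from plant import r
o=r.get_obs(); print(o['time_s'],o['position'],o['opening'],o['force'])
w=r.capture("wrist"); s=r.capture("scene")[180:290,190:330]
cv2.imwrite("pics/wrist4.png",w);cv2.imwrite("pics/scene4.png",cv2.resize(s,None,fx=5,fy=5,interpolation=cv2.INTER_CUBIC))
E
```

```text
7.3 [ 0.53850683 -0.07512555  0.06065604] 0.04310053539993431 [-0.18344861 -2.37158193  1.11183161]
```

View pics/wrist4.png

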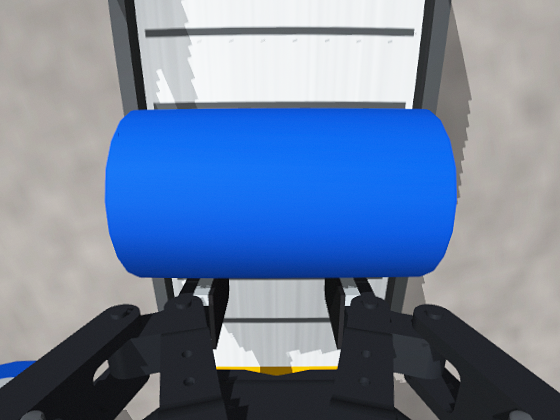

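View pics/scene4.png

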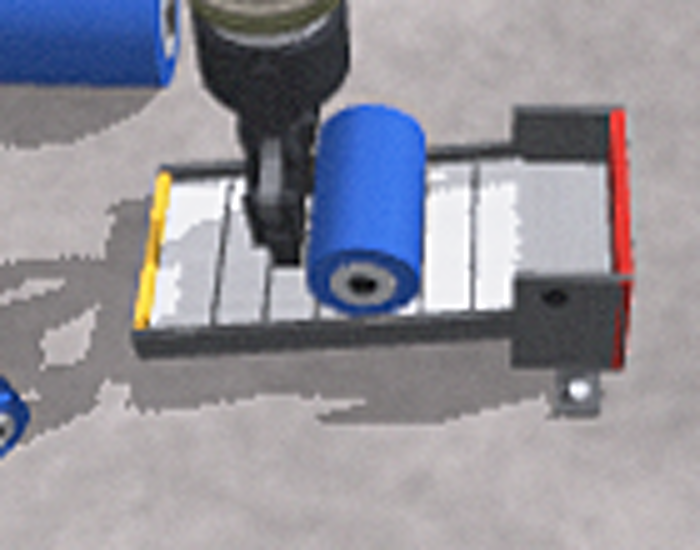

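Still centred and square, with the roller about halfway up (axis at ramp x ≈ -15). Continuing, then slower near the crest.

Call:
{"op": "step_arm", "data": {"rows": [{"xyz":[0.95,3.4,0.4],"delta_rot":[0,0,0],"jaw":0.5},{"xyz":[1.9,6.7,0.9],"delta_rot":[0,0,0],"jaw":0.5},{"xyz":[2.85,10.1,1.3],"delta_rot":[0,0,0],"jaw":0.5},{"xyz":[3.8,13.5,1.7],"delta_rot":[0,0,0],"jaw":0.5},{"xyz":[4.75,16.9,2.1],"delta_rot":[0,0,0],"jaw":0.5},{"xyz":[5.7,20.2,2.6],"delta_rot":[0,0,0],"jaw":0.5},{"xyz":[6.65,23.6,3.0],"delta_rot":[0,0,0],"jaw":0.5},{"xyz":[7.6,27.0,3.4],"delta_rot":[0,0,0],"jaw":0.5},{"xyz":[8.55,30.3,3.9],"delta_rot":[0,0,0],"jaw":0.5},{"xyz":[9.5,33.7,4.3],"delta_rot":[0,0,0],"jaw":0.5},{"xyz":[10.4,37.1,4.7],"delta_rot":[0,0,0],"jaw":0.5},{"xyz":[11.4,40.4,5.2],"delta_rot":[0,0,0],"jaw":0.5}]}}

```text
time_s: 8.6
position: [0.5499, -0.0348, 0.0658]
tcp_rot: [-162.8, 90.0, -178.4]
force: [-0.5, -1.9, 1.8]
opening: 0.0427
```

Call:
{"op": "step_arm", "data": {"rows": [{"xyz":[0.8,2.9,0.4],"delta_rot":[0,0,0],"jaw":0.5},{"xyz":[1.6,5.8,0.7],"delta_rot":[0,0,0],"jaw":0.5},{"xyz":[2.4,8.7,1.1],"delta_rot":[0,0,0],"jaw":0.5},{"xyz":[3.2,11.5,1.5],"delta_rot":[0,0,0],"jaw":0.5},{"xyz":[4.0,14.3,1.8],"delta_rot":[0,0,0],"jaw":0.5},{"xyz":[4.8,17.1,2.2],"delta_rot":[0,0,0],"jaw":0.5},{"xyz":[5.5,19.5,2.5],"delta_rot":[0,0,0],"jaw":0.5},{"xyz":[6.1,21.7,2.8],"delta_rot":[0,0,0],"jaw":0.5},{"xyz":[6.7,23.8,3.0],"delta_rot":[0,0,0],"jaw":0.5},{"xyz":[7.3,25.8,3.3],"delta_rot":[0,0,0],"jaw":0.5},{"xyz":[7.9,27.8,3.5],"delta_rot":[0,0,0],"jaw":0.5},{"xyz":[8.4,29.8,3.8],"delta_rot":[0,0,0],"jaw":0.5}]}}

```text
time_s: 9.8
position: [0.5583, -0.0051, 0.0696]
tcp_rot: [-168.2, 90.0, 176.2]
force: [-1.6, -1.5, 1.3]
opening: 0.0429
```

```bash
python3 - <<'E'
from h import *
from plant import r
o=r.get_obs(); print(o['time_s'],o['position'],o['opening'],o['force'])
w=r.capture("wrist"); s=r.capture("scene")[180:290,190:330]
cv2.imwrite("pics/wrist5.png",w);cv2.imwrite("pics/scene5.png",cv2.resize(s,None,fx=5,fy=5,interpolation=cv2.INTER_CUBIC))
E
```

```text
9.8 [ 0.55830665 -0.0051275   0.06961464] 0.042901659279752404 [-1.56998689 -1.50321579  1.29591648]
```

View pics/wrist5.png

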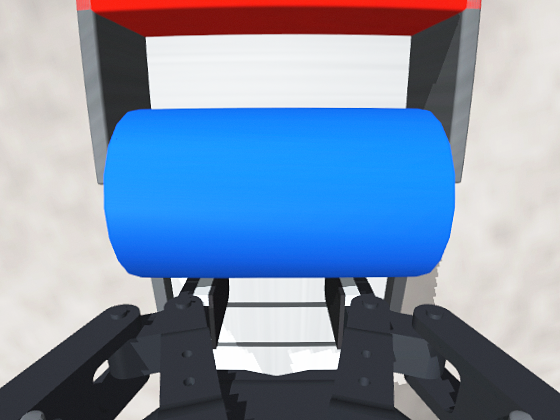

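View pics/scene5.png

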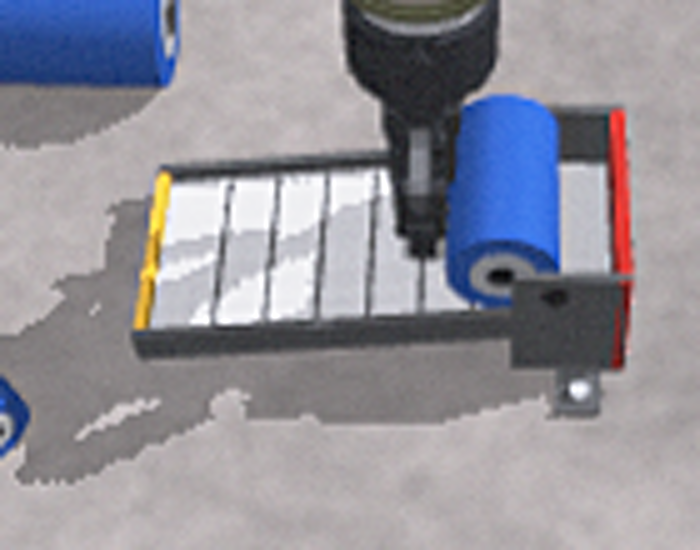

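The roller's axis is about 12 mm short of the crest and enters between the cheeks cleanly. Pushing over slowly.

Call:
{"op": "step_arm", "data": {"rows": [{"xyz":[0.5,1.7,0.2],"delta_rot":[0,0,0],"jaw":0.5},{"xyz":[0.95,3.4,0.4],"delta_rot":[0,0,0],"jaw":0.5},{"xyz":[1.4,5.1,0.6],"delta_rot":[0,0,0],"jaw":0.5},{"xyz":[1.9,6.8,0.9],"delta_rot":[0,0,0],"jaw":0.5},{"xyz":[2.4,8.5,1.1],"delta_rot":[0,0,0],"jaw":0.5},{"xyz":[2.85,10.1,1.3],"delta_rot":[0,0,0],"jaw":0.5},{"xyz":[3.3,11.6,1.4],"delta_rot":[0,0,0],"jaw":0.5},{"xyz":[3.7,13.0,1.4],"delta_rot":[0,0,0],"jaw":0.5},{"xyz":[4.1,14.5,1.4],"delta_rot":[0,0,0],"jaw":0.5},{"xyz":[4.5,16.0,1.4],"delta_rot":[0,0,0],"jaw":0.5},{"xyz":[4.9,17.3,1.4],"delta_rot":[0,0,0],"jaw":0.5},{"xyz":[4.9,17.3,1.4],"delta_rot":[0,0,0],"jaw":0.5}]}}

```text
time_s: 11.1
position: [0.5632, 0.0122, 0.071]
tcp_rot: [68.2, 90.0, 52.5]
force: [-0.9, -0.8, -0.3]
opening: 0.0426
```

```bash
python3 - <<'E'
from h import *
from plant import r
o=r.get_obs(); print(o['time_s'],o['position'],o['opening'],o['force'])
w=r.capture("wrist"); s=r.capture("scene")[180:290,190:330]
cv2.imwrite("pics/wrist6.png",w);cv2.imwrite("pics/scene6.png",cv2.resize(s,None,fx=5,fy=5,interpolation=cv2.INTER_CUBIC))
E
```

```text
11.1 [0.56320551 0.01220985 0.07101458] 0.04260339727528482 [-0.90753013 -0.76256729 -0.25804849]
```

View pics/wrist6.png

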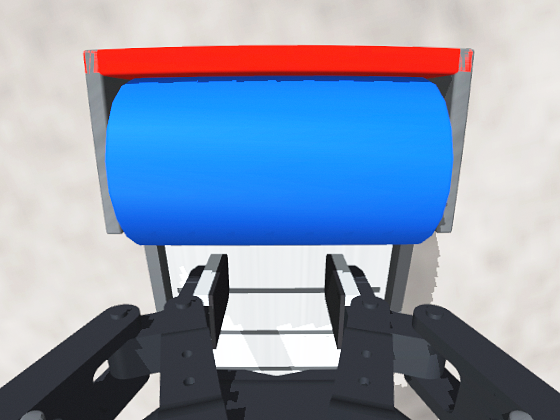

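View pics/scene6.png

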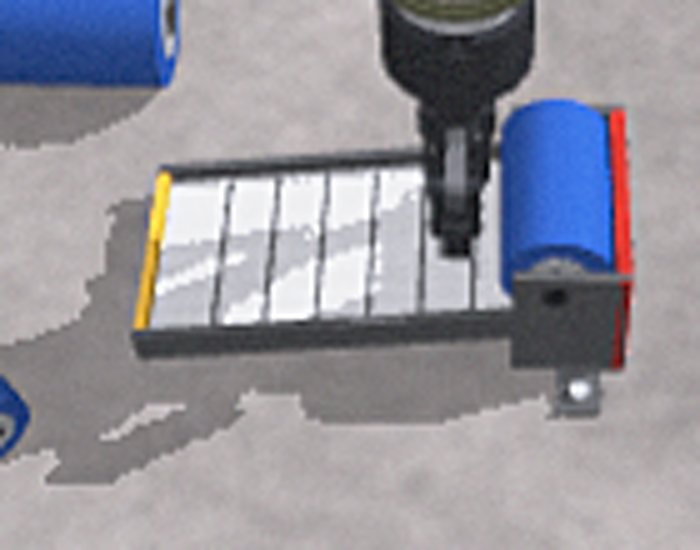

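The roller has dropped into the saddle against the red stop (wrist view rows 80-245), with a gap to the fingers. I'll back off downhill, then up.

Call:
{"op": "step_arm", "data": {"rows": [{"xyz":[-1.4,-5,0],"delta_rot":[0,0,0],"jaw":0.5},{"xyz":[-4,-14,0],"delta_rot":[0,0,1],"jaw":0.5},{"xyz":[-7,-25,3],"delta_rot":[0,0,0],"jaw":0.5},{"xyz":[-10,-35,12],"delta_rot":[0,0,0],"jaw":0.5},{"xyz":[-12,-42,30],"delta_rot":[0,0,0],"jaw":0.5},{"xyz":[-13,-47,55],"delta_rot":[0,0,0],"jaw":0.5},{"xyz":[-13,-47,85],"delta_rot":[0,0,0],"jaw":0.5},{"xyz":[-13,-47,115],"delta_rot":[0,0,0],"jaw":0.5},{"xyz":[-13,-47,140],"delta_rot":[0,0,0],"jaw":0.5},{"xyz":[-13,-47,150],"delta_rot":[0,0,0],"jaw":0.5},{"xyz":[-13,-47,150],"delta_rot":[0,0,0],"jaw":0.5},{"xyz":[-13,-47,150],"delta_rot":[0,0,0],"jaw":0.5}]}}

```text
time_s: 12.4
position: [0.5497, -0.0351, 0.22]
tcp_rot: [-179.5, 89.9, 164.8]
force: [-0.3, 0.0, 1.0]
opening: 0.0426
```

```bash
python3 - <<'E'
from h import *
from plant import r
o=r.get_obs(); print(o['time_s'],o['position'],o['force'],abs(o['joint_velocities']).max())
wi=r.camera_info('wrist'); w=r.capture("wrist"); s=r.capture("scene"); d=r.capture("side")
p=[.5534,-.0215,np.radians(74.29)]
for l in ([(56,-50,64.6),(56,50,64.6)],[(86,-50,94.6),(86,50,94.6)],[(117,-55,78),(117,55,78)]): cv2.polylines(w,[proj(wi,ramp2w(p,l)).round().astype(int)],False,(0,0,255),1)
cv2.imwrite("pics/wrist7.png",w);cv2.imwrite("pics/scene7.png",s);cv2.imwrite("pics/side7.png",d)
E
```

```text
12.4 [ 0.54968209 -0.03508458  0.2200249 ] [-0.29516333  0.04038055  1.04691855] 0.7713737625199496
```

View pics/wrist7.png

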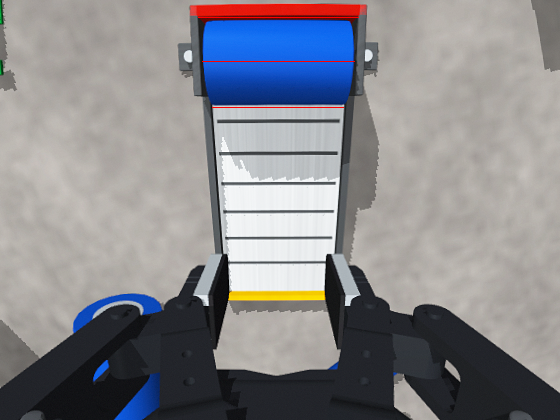

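View pics/scene7.png

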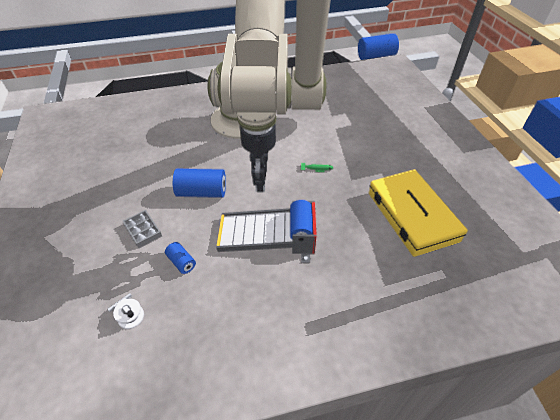

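View pics/side7.png

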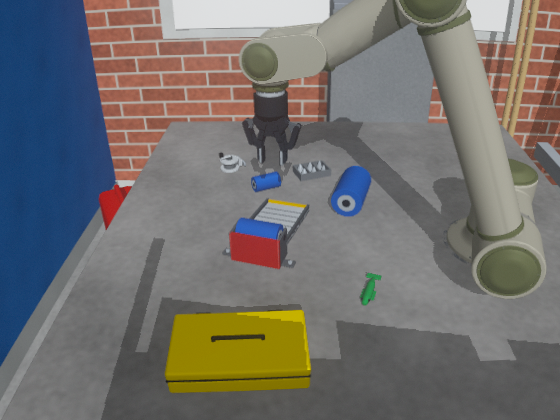

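The roller is seated against the red stop at (303,218) in the scene view. The hand is clear and everything else is where it started.

```bash
python3 -c "
from plant import r
print(r.hand_in())"
```

```text
the job is handed in; nothing more can be done
None
```

The middle-sized roller is seated in the saddle against the red stop. I pushed it up the ramp from behind with both half-open fingertips, at about 20–35 mm/s, and never gripped or lifted it. The wrist force readings were about 3 N at most. I then drew the hand back and up, and handed the job in at about 12.6 s.

- **Seating:** in the last wrist picture the roller lies square between the cheeks. Its near edge is within a few pixels (a few mm) of where the model puts a seated roller. I saw no gap at the stop beyond the stated play.
- **Hand:** it stood about 15 cm up and clear of the roller, with the force near zero (about 1 N, close to sensor noise).
- **Other objects:** the case, reel, sinkers, lure and the two look-alike rollers look unmoved in the scene and side pictures.
- **Following at the crest:** the roller dropped the last bit on its own, as described. The fingers stopped about 10 mm short of the seated roller.

No check failed. The only disagreement was a 1–2 mm sideways offset between my ramp fit and the wrist picture, which is within the camera calibration.

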